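# Shim a desk robot's base up to the height gauge

### The arm

A 6-joint arm with a two-finger parallel gripper is mounted at the origin on the work surface. World frame = base frame: x ahead of the robot, y to its left, z up, the work surface at z = 0. Lengths are in mm, angles in rad, forces in N, time in s.
With the tool pointing down it reaches from about 400 to 925 mm from the base axis. Payload 12.5 kg.
Tool frame: the origin (TCP) lies at the very end of the fingers, on their centre line; the grasp point (between the pads) lies env.hold_point_z behind it (env.hold_point_z is the distance from the TCP to the grasp point, in mm); y points along the fingers, z is the direction in which the jaws open and shut, and the axes are right-handed (so a half turn about y gives the same grasp; the last joint's range is limited). The gripper opens to 95 mm and grips with 3 to 60 N. Pads are 20 mm wide; open, the fingers measure 119 mm over their backs; the gripper's body (75 mm by 180 mm) begins 59 mm behind the grasp point.
Start: joints at [1.022, 0.491, 1.559, -0, 1.092, -0.106], TCP at [267.781, 564.748, 214.661] pointing down, gripper open.
Joint ranges: [-3.1, 3.1], [-0.84, 2.19], [0.05, 2.79], [-1.13, 4.28], [0.06, 2.93], [-2.69, 2.69]. Speed limits (rad/s): [2.22, 2.22, 2.79, 3.14, 3.14, 3.14].

### API

Orientations are given as [roll, pitch, yaw] about the fixed x, y, z axes, in that order (R = Rz(yaw) Ry(pitch) Rx(roll)).
In Python, from cell import env gives the robot as it stands.
- The arm moves only by the shell command python3 -m inch 'ROWS'. ROWS is JSON, one flat list of numbers, 7 for each row, row after row: the shift along the tool's x, y, z in m, then the turn, a rotation vector about the tool's x, y, z in degrees, then the closure, from -1 (fully open) to 1 (shut). In form: [tx, ty, tz, ax, ay, az, hand, tx, ty, tz, ax, ay, az, hand, ...]. A call has 1 to 10 rows; each row shifts and turns the commanded pose from where the row before left it, along the tool's axes as they then stand; what a row does not reach is not made up. A row lasts 1/10 s, in which the tool goes at most 50 mm and 8.59 degrees, less where a joint would pass 70% of its speed; a pose out of reach is approached as far as the arm can. A call is refused whole if a number of a shift passes 0.05 or a number of a turn 8.59, either way. A call with a gripper value outside its range is refused whole. The fingers move at their own pace and stop on an object; the grip force is fixed at half the most. Time passes only in rows, so rows that do not move let the fingers close. It gives the time, the measured TCP pose, the force and the opening at its end, in the units of the state.
- env.state(): the state, without advancing time (a new reading comes with each control period).
- env.read_camera(name): name is "scene" or "side" or "wrist"; returns a dict with "pixels" (400x640x3 uint8, blue, green, red), "depth" (400x640 float32, mm along the optical axis (not along the pixel's ray), 0 where there is no reading), "mtx" (3x3 intrinsics, pixels), "R" (3x3) and "t" (3): a world point X has camera coordinates R X + t. Camera axes: x right, y down, z forward; pixel columns grow to the right and rows downward; lengths in mm; the calibration is good to about 2 mm. A picture is of the moment at which its call begins.
- env.job_done(): hands the job in, once; it reports no verdict.
The state is a dict: "t": time; "joints": joint angles; "qvel": joint speeds; "tau": joint torques, N m; "eef_pos": TCP position; "tcp_rot": TCP orientation; "ft_force": force on the tool from outside, world axes, zero at the start; "moment": the same for the moment, N m; "opening": opening from 0.0 (shut) to 1.0 (fully open).
Only numpy, scipy, OpenCV 4.12 (cv2) and the standard library are available. Lean on these libraries where they do the work, as an engineer would, in place of code of your own. Each camera call takes 0.05 s, during which the arm holds its last target.

### The job

The little robot's base leans down on one side. Slide the thin end of the wedge in under the middle of the low edge and keep pushing until the edge has risen to the gauge pin and bears snugly but lightly on it, without forcing the gauge; then let go, leaving the wedge flat on the table holding the base up. Do not touch the base or the gauge with the robot, and leave the other things alone.

Things in the scene. Friction and masses are not known exactly. Their poses are not given: they have to be found in the camera images.
- wedge: Loose wooden wedge, 40 mm wide, 0.14 kg. Grip block at its rear, 36 long x 40 wide x 40 mm high; ahead of it the ramp, 23 mm thick to x = 30 mm, then falling evenly (1 in 5) to a 3 mm thick end at x = 130 mm. Origin: on the underside below the block's centre; +x to the thin end, z up. Friction of all parts 0.5 to 0.7: it stays put where it is left under the base.
- wedge_tip (a point): Middle of the lower edge of the wedge's thin end, 130 mm from the wedge's origin along its +x.
- jig: Fixed aluminium frame carrying the base. Origin: on the table below the middle of the base's low edge; +x is the way to push the wedge. Low edge on two 8 mm high rests, y = +-56 to 70 mm; between them bare table up to x = 130 mm, where a bar 21 mm high carries the far side; behind it, at x = 151 mm, a stop bar for the base. Rails 14 mm high at y = +-73 to 83 mm, from x = -13 mm.
- base: Loose base of a small printed robot, 0.6 to 1.0 kg: black plate 150 x 140 x 10 mm, on it a drum with a white disc (112 mm across, from 26 mm behind the low edge) and a bracket, 116 mm high in all. Origin: middle of the plate's lower edge on the low side, 8 mm up at first; +x to the far side. At first the plate rises 1 in 10 along +x (body z upright); it tips on the jig's far bar.
- base_edge (a point): Point on top of the base plate, 10 mm in from the middle of the low edge, straight below the gauge pin; it is what meets the pin. It starts about 19 mm above the table and has to rise by 6 to 12 mm.
- gauge: Fixed dark steel bridge: two posts at y = +-96 mm, a beam over the base's low edge, through its middle an 8 mm steel pin pointing down. Origin: middle of the beam's underside, 42 mm up; axes as the jig's. The pin's end, the height mark, is 11.5 to 16.5 mm below the origin, set anew each time. Snug is 3 to 10 N on the pin, over 15 N forces it; 1 N there adds about 1.2 N to the push.
- tape_roll: Bystander: loose roll of paper tape, 90 mm across, 24 mm high, lying flat. Origin under its centre.
- servo: Bystander: loose small black motor, 55 x 20 x 45 mm. Origin under its centre.
- screwdriver: Bystander: loose screwdriver lying on the table.
- parts_box: Bystander: open clear plastic box with printed parts, 180 x 240 x 100 mm. Origin under its centre.
Things that resemble listed ones, but are neither listed nor needed, are in the scene too. What is meant by the gauge is not blue, green or purple, and is the larger of those in its own colour.

How it is judged:
By the outcome, as a careful person would: the job done as asked, in the order asked, and still so for the second after the job is handed in, with the robot touching nothing.
It also fails if it takes over 61 s, if anything falls off the work surface, if the arm or the gripper's body presses on something with over 40 N, if the wrist force passes 120 N, or if a joint passes its speed limit or range.

## Working session

There is one attempt and no reset: what is moved stays moved. The work goes in short steps, Python scripts to look and compute and a shell command to move; the robot and the scene stay as the last step left them, time stands still between calls to the robot, and variables do not carry over. Pictures are saved under pics/ and viewed, and the job is handed in when it is done.

```bash
ls; mkdir -p pics; cat > h.py <<'E'
from cell import env
import numpy as np, cv2, pickle
def snap(name,fn):
    d=env.read_camera(name); cv2.imwrite(f'pics/{fn}.png',d['pixels']); pickle.dump(d,open(f'pics/{fn}.pkl','wb')); return d
def load(fn): return pickle.load(open(f'pics/{fn}.pkl','rb'))
def px(d,u,v,z=None):
    """world point at pixel; by depth, or on plane z"""
    K=np.array(d['mtx']);R=np.array(d['R']);t=np.array(d['t']).ravel()
    r=np.linalg.solve(K,[u,v,1.])
    if z is None:
        return R.T@(r*d['depth'][int(round(v)),int(round(u))]-t)
    c=-R.T@t; w=R.T@r
    return c+w*(z-c[2])/w[2]
def proj(d,X):
    K=np.array(d['mtx']);R=np.array(d['R']);t=np.array(d['t']).ravel()
    p=K@(R@np.array(X,float)+t); return p[:2]/p[2]
def crop(fn,x0,y0,x1,y1,out,s=4):
    im=cv2.imread(f'pics/{fn}.png')[y0:y1,x0:x1]
    cv2.imwrite(f'pics/{out}.png',cv2.resize(im,None,fx=s,fy=s,interpolation=cv2.INTER_CUBIC))
E
python3 - <<'E'
from h import *
print(env.state(), env.hold_point_z)
for n in ('scene','side','wrist'): d=snap(n,n+'0'); print(n,-np.array(d['R']).T@np.array(d['t']).ravel())
E
```

```text
pics
{'t': 0.0, 'joints': array([ 1.02240500e+00,  4.91518096e-01,  1.55942394e+00,  3.55472174e-05,
        1.09167975e+00, -1.05613727e-01]), 'qvel': array([-0.0006622 ,  0.00140932, -0.00014469,  0.00132974,  0.0008355 ,
        0.00233546]), 'tau': array([-9.07919621e-04, -6.12640929e+01, -2.58183843e+01,  6.92315586e-02,
        4.81304736e-02, -1.28253923e-04]), 'eef_pos': array([267.64289051, 564.54425101, 214.09628786]), 'tcp_rot': array([-1.57181640e+00,  1.39840616e-04, -4.42794070e-01]), 'ft_force': array([-0.23989409,  0.08212704, -0.18811724]), 'moment': array([-0.01309986,  0.0102701 , -0.06288967]), 'opening': 1.0028031665998494} 18.8
scene [1685.44368469   98.68757526  889.48661483]
side [458.67289314 683.4198738  844.7380075 ]
wrist [198.67601098 597.7239395  384.85036517]
```

View pics/scene0.png

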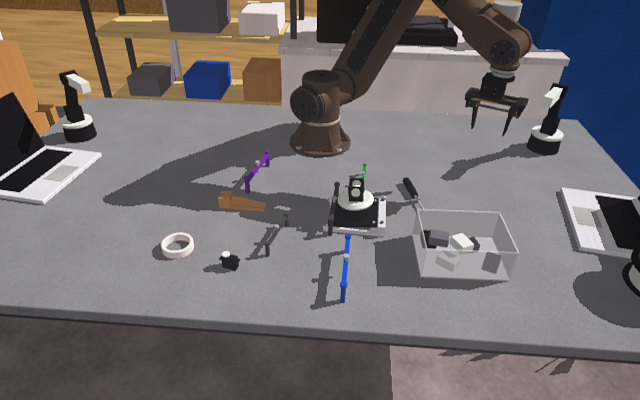

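View pics/side0.png

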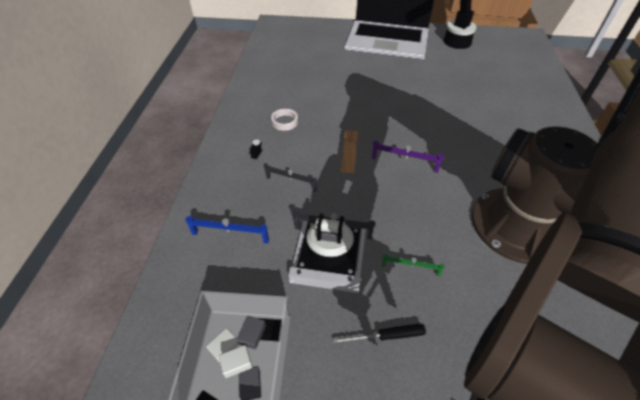

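View pics/wrist0.png

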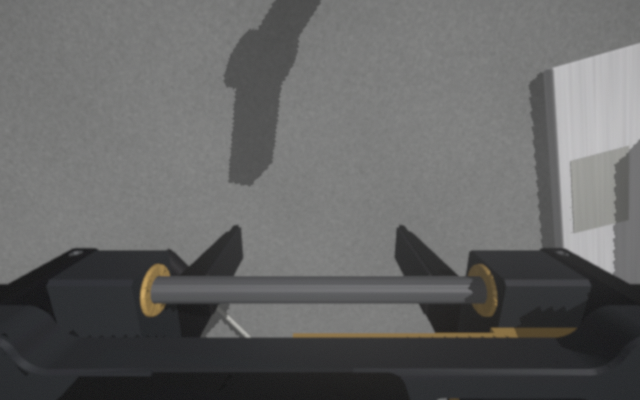

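```bash
python3 - <<'E'
from h import *
crop('scene0',200,140,400,280,'sc_crop',4)
crop('side0',240,110,440,300,'si_crop',4)
E
```

```text
(no output)
```

View pics/sc_crop.png

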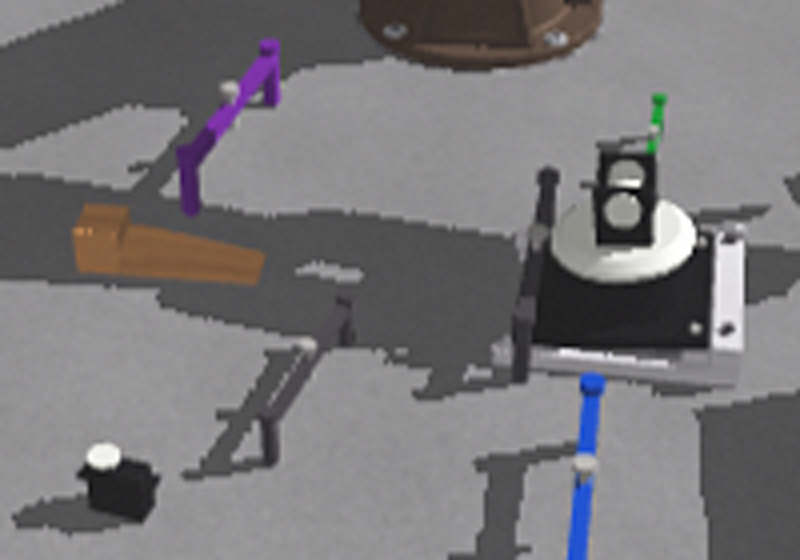

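View pics/si_crop.png

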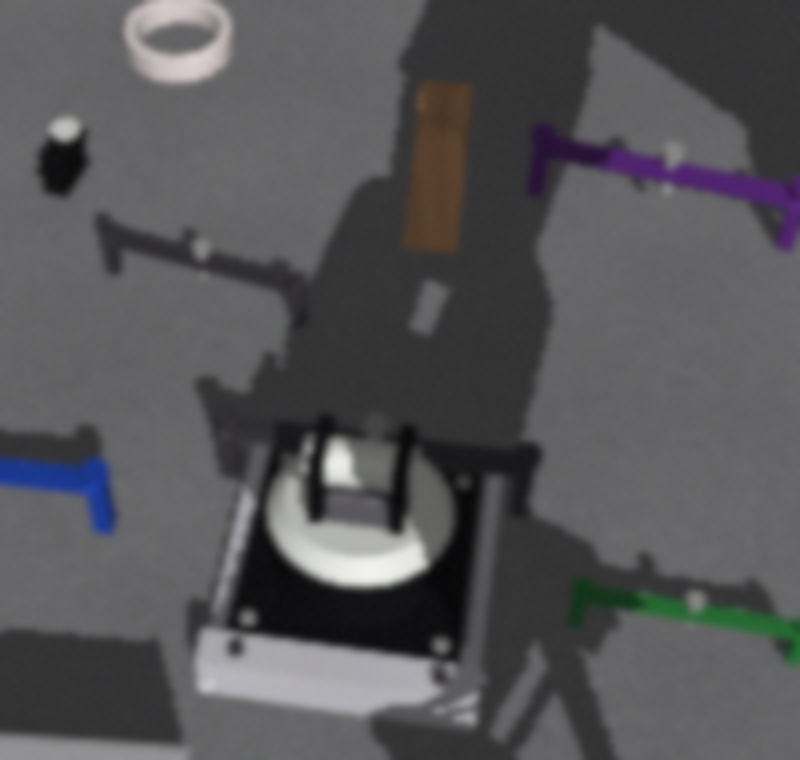

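```bash
python3 - <<'E'
from h import *
for f,c,g in (('scene0',[(77+0,0)],None),):
    pass
for f in ('scene0','side0'):
    d=load(f);im=d['pixels'];hsv=cv2.cvtColor(im,cv2.COLOR_BGR2HSV)
    m=(hsv[...,0]<22)&(hsv[...,1]>100)
    box=(215,185,270,215) if f=='scene0' else (335,125,365,178)
    M=np.zeros_like(m);M[box[1]:box[3],box[0]:box[2]]=1;m&=M
    v,u=np.nonzero(m)
    P=np.array([px(d,a,b) for a,b in zip(u,v)])
    ok=d['depth'][v,u]>0;P=P[ok]
    print(f,len(P),P.min(0),P.max(0))
    top=P[(P[:,2]>34)];print('block top',len(top),top.mean(0),top.min(0),top.max(0))
    r=cv2.minAreaRect(P[:,:2].astype(np.float32));print(r, cv2.boxPoints(r))
d=load('side0')
C=lambda x,y:(240+x/4,110+y/4)
for n,p in dict(tapec=(178,45),jigfarL=(200,690),jigfarR=(475,715),plateBL=(232,632),plateBR=(460,655),beamL=(225,430),beamR=(528,470),cap=(375,425)).items():
    print(n,px(d,*C(*p)).round(1))
d=load('scene0')
C=lambda x,y:(200+x/4,140+y/4)
for n,p in dict(beamTop=(548,172),beamBot=(520,330),cap=(540,235),footnear=(520,378),plateNearL=(540,340),plateNearR=(710,342),railfar=(740,380),barnear=(735,230)).items():
    print(n,px(d,*C(*p)).round(1))
E
```

```text
scene0 553 [ 447.96295737 -294.90921178   -1.83771543] [ 496.01495594 -145.91635565   46.62946168]
block top 96 [ 474.30287356 -275.39594116   40.55649632] [ 449.36752201 -294.90921178   34.08057735] [ 495.31244085 -257.65348358   46.62946168]
((471.9504699707031, -220.50775146484375), (47.92230224609375, 148.9597930908203), 0.3398894965648651) [[ 447.5479  -146.17131]
 [ 448.43158 -295.12848]
 [ 496.35303 -294.84418]
 [ 495.46936 -145.88702]]
side0 476 [ 451.2958153  -292.03255166    1.4516342 ] [ 487.88479083 -145.03827042   44.30299969]
block top 98 [ 468.75543005 -271.34737916   40.21141937] [ 451.37305467 -292.03255166   34.37975937] [ 486.99931009 -255.33288215   44.30299969]
((469.40283203125, -218.47946166992188), (147.00039672851562, 36.193939208984375), 89.51465606689453) [[ 450.68393 -291.82373]
 [ 486.87656 -292.1303 ]
 [ 488.12173 -145.1352 ]
 [ 451.9291  -144.82861]]
tapec [ 697.  -364.9    2.2]
jigfarL [582.5 235.6   1.4]
jigfarR [4.182e+02 2.344e+02 4.000e-01]
plateBL [564.8 213.9  35.1]
plateBR [430.2 214.1  33.4]
beamL [588.6  76.7  50.2]
beamR [394.8  86.1  47.5]
cap [492.6  79.4  71.8]
beamTop [399.   83.3  63.4]
beamBot [594.9  71.   49. ]
cap [504.1  80.9  72.7]
footnear [595.5  72.6   3.9]
plateNearL [564.2  85.8  17. ]
plateNearR [582.2 212.5  38.9]
railfar [578.9 238.7   1.8]
barnear [429.9 237.6  37.5]
```

```bash
python3 -m inch '[0.04,0,0,0,8.08,0,-1, 0.04,0,0,0,8.08,0,-1, 0.04,0,0,0,8.08,0,-1, 0.04,0,0,0,8.08,0,-1, 0.04,0,0,0,8.08,0,-1, 0.04,0,0,0,8.08,0,-1, 0.04,0,0,0,8.08,0,-1, 0.04,0,0,0,8.08,0,-1]'
```

```text
t: 0.95
eef_pos: [448.3, 318.7, 214.3]
tcp_rot: [-1.571, -0.0, -1.577]
ft_force: [1.7, 0.4, 0.3]
opening: 0.998
```

```bash
python3 -m inch '[0.05,0,0.007,0,0,0,-1, 0.05,0,0.007,0,0,0,-1, 0.05,0,0.007,0,0,0,-1, 0.05,0,0.007,0,0,0,-1, 0.05,0,0.007,0,0,0,-1, 0.05,0,0.007,0,0,0,-1, 0.05,0,0.007,0,0,0,-1, 0,0,0,0,0,0,-1, 0,0,0,0,0,0,-1]'
python3 - <<'E'
from h import *
d=snap('wrist','w1');print(-np.array(d['R']).T@np.array(d['t']).ravel());print(env.state()['eef_pos'])
E
```

```text
t: 1.85
eef_pos: [496.0, -27.3, 214.4]
tcp_rot: [-1.571, 0.0, -1.574]
ft_force: [0.9, 0.3, -0.5]
opening: 1.0
[497.0796582   49.88470188 385.13030845]
[495.91788067 -26.19695797 214.43891475]
```

View pics/w1.png

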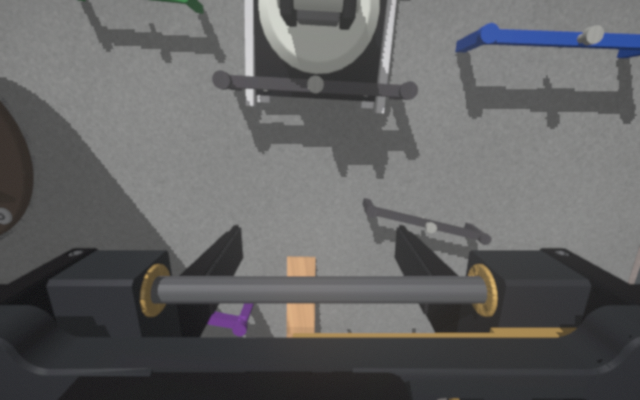

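```bash
python3 - <<'E'
from h import *
crop('w1',205,0,425,130,'w1c',3.6)
crop('w1',270,240,340,340,'w1d',6)
E
```

```text
(no output)
```

View pics/w1c.png

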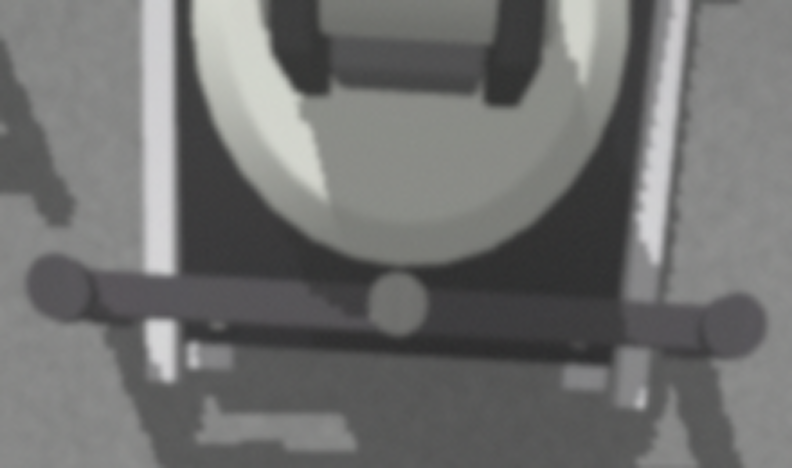

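View pics/w1d.png

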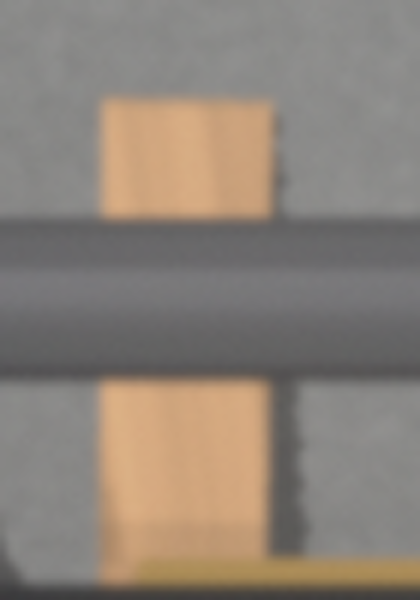

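```bash
python3 - <<'E'
from h import *
d=load('w1')
C=lambda x,y:(205+(x+.5)/3.6-.5,(y+.5)/3.6-.5)
L=px(d,*C(162,380),z=14)[:2];R=px(d,*C(631,405),z=14)[:2]
print('rails',L,R,np.linalg.norm(R-L))
pl=px(d,*C(60,287)),px(d,*C(733,325)),px(d,*C(398,303));print('posts',pl, np.linalg.norm((pl[0]-pl[1])[:2]))
e=px(d,*C(185,340),z=18)[:2],px(d,*C(612,362),z=18)[:2];print('plate top low edge',e,np.linalg.norm(e[0]-e[1]))
for a,b in ((L,R),(pl[0][:2],pl[1][:2]),e):
    y=(a-b)/np.linalg.norm(a-b); x=np.array([y[1],-y[0]]); print('yaw',np.degrees(np.arctan2(x[1],x[0])),'mid',(a+b)/2)
# pin top and shaft
W=lambda x,y:(270+(x+.5)/6-.5,240+(y+.5)/6-.5)
a=px(d,*W(103,100),z=3)[:2];b=px(d,*W(273,101),z=3)[:2];print('tip',a,b,(a+b)/2,np.linalg.norm(a-b))
# side edges further back near block front
for z,yy in ((17,380),(22,500)):
    a=px(d,*W(101,yy),z=z);b=px(d,*W(271,yy),z=z);print((a+b)/2,b[0]-a[0])
E
```

```text
rails [415.36193633  59.29531697] [571.12935932  50.86601787] 155.99533053019118
posts (array([399.18350684,  83.08742324,  63.14949402]), array([589.42974283,  72.54068745,  61.94329733]), array([494.19021025,  77.8663256 ,  71.26081678])) 190.5383529495775
plate top low edge (array([424.5248516 ,  71.56555603]), array([563.40987341,  64.35889895])) 139.07187058532946
yaw 86.90248035138569 mid [493.24564783  55.08066742]
yaw 86.82692518245938 mid [494.30662483  77.81405534]
yaw 87.02962177782668 mid [493.96736251  67.96222749]
tip [ 451.94129938 -144.76599478] [ 492.04188112 -145.1581627 ] [ 471.99159025 -144.96207874] 40.10249931432304
[ 471.03186985 -211.24231371   17.        ] 40.548149002690195
[ 470.73959007 -241.03688997   22.        ] 40.8656819188235
```

```bash
python3 - <<'E'
from h import *
d=load('side0')
C=lambda x,y:(240+x/4,110+y/4)
for p in ((545,135),(537,190),(670,160),(560,150)): print(p,px(d,*C(*p)).round(1))
d=load('scene0')
C=lambda x,y:(200+x/4,140+y/4)
for p in ((190,150),(192,200),(190,180),(268,50),(230,90),(345,310),(268,450)): print(p,px(d,*C(*p)).round(1))
hsv=cv2.cvtColor(d['pixels'],cv2.COLOR_BGR2HSV)
m=(hsv[...,0]>130)&(hsv[...,0]<155)&(hsv[...,1]>120);v,u=np.nonzero(m)
P=np.array([px(d,a,b) for a,b in zip(u,v)]);print(len(P),np.percentile(P,[1,99],axis=0))
E
```

```text
(545, 135) [ 390.5 -214.3   62.4]
(537, 190) [ 390.8 -213.6    6.9]
(670, 160) [ 299.2 -194.2   64.4]
(560, 150) [ 378.2 -210.3   52.2]
(190, 150) [ 398.1 -214.4   64.6]
(192, 200) [ 398.  -216.2   14.5]
(190, 180) [ 400.3 -215.9   36.3]
(268, 50) [ 208.7 -180.5   56.5]
(230, 90) [ 307.2 -197.    70.4]
(345, 310) [567.5 -63.3  36.9]
(268, 450) [ 706.5 -100.5   14.4]
251 [[ 199.81770813 -225.73259503    3.32373679]
 [ 403.48847609 -172.70588037   67.61024428]]
```

```bash
python3 -m inch '[0.05,0,-0.005,0,0,0,-1, 0.05,0,-0.005,0,0,0,-1, 0.05,0,-0.005,0,0,0,-1, 0.05,0,-0.005,0,0,0,-1, 0.048,0.02,-0.005,0,0.4,0,-1, 0,0.045,0,0,0,0,-1, 0,0.045,0,0,0,0,-1, 0,0,0,0,0,0,-1, 0,0,0,0,0,0,-1]'
python3 - <<'E'
from h import *
d=snap('wrist','w2');print(env.state()['eef_pos'],env.state()['tcp_rot']);snap('side','s2')
for p in ((450,-145,3),(492,-145,3),(450,-257,40),(490,-257,40),(470,-257,40)): print(p,proj(d,p))
E
```

```text
t: 2.8
eef_pos: [472.1, -270.2, 106.1]
tcp_rot: [-1.572, 0.001, -1.576]
ft_force: [0.6, -0.2, 0.2]
opening: 0.997
[ 472.61284969 -270.70849828  107.16784285] [-1.56947429e+00 -8.17880579e-04 -1.57611477e+00]
(450, -145, 3) [290.16825126  54.12572708]
(492, -145, 3) [340.04539479  53.8364443 ]
(450, -257, 40) [290.32640822 193.98783471]
(490, -257, 40) [338.8036258  193.73433481]
(470, -257, 40) [314.56262017 193.86109729]
```

View pics/w2.png

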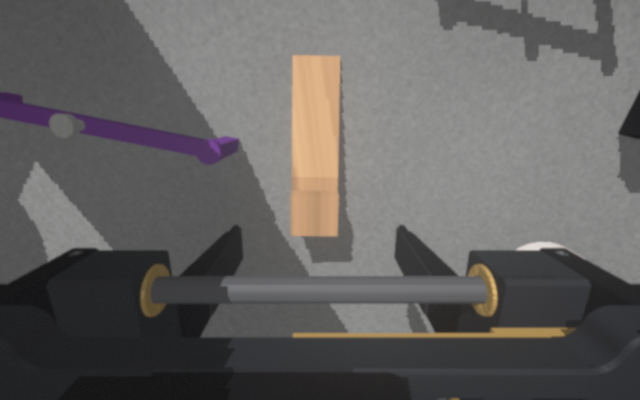

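View pics/s2.png

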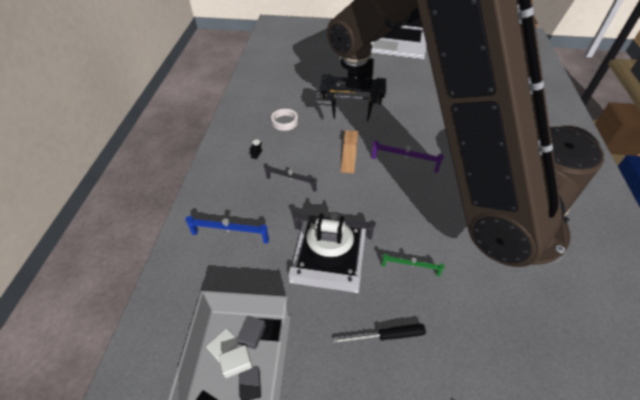

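```bash
python3 - <<'E'
from h import *
d=load('w2')
for u,v,z in ((292,236,40),(338,236,40),(291.5,191,40),(338,191,40),(292,55,3),(340,55,3)): print(px(d,u,v,z).round(1))
print(env.state()['eef_pos'])
E
```

```text
[ 450.3 -294.4   40. ]
[ 489.8 -294.6   40. ]
[ 451.  -254.5   40. ]
[ 489.3 -254.7   40. ]
[ 451.5 -145.7    3. ]
[ 492.  -145.9    3. ]
[ 472.72482952 -270.99912968  107.65193158]
```

```bash
python3 -m inch '[0.004,0.03,-0.0023,0,0.3,0,-1, 0,0.035,0,0,0,0,-1, 0,0.025,0,0,0,0,-1, 0,0.009,0,0,0,0,-1, 0,0,0,0,0,0,-1, 0,0,0,0,0,0,-1, 0,0,0,0,0,0,-1]'
```

```text
t: 3.6
eef_pos: [469.9, -275.7, 8.1]
tcp_rot: [-1.569, -0.002, -1.583]
ft_force: [-0.6, -0.1, -0.6]
opening: 1.0
```

```bash
python3 -m inch '[0,0,0,0,0,0,1, 0,0,0,0,0,0,1, 0,0,0,0,0,0,1, 0,0,0,0,0,0,1, 0,0,0,0,0,0,1, 0,0,0,0,0,0,1, 0,0,0,0,0,0,1, 0,0,0,0,0,0,1]'
python3 - <<'E'
from h import *
d=snap('wrist','w3');s=env.state();print(s['opening'],s['ft_force'],s['eef_pos'])
E
```

```text
t: 4.4
eef_pos: [469.1, -275.3, 6.4]
tcp_rot: [-1.571, 0.0, -1.583]
ft_force: [1.0, 0.7, -0.1]
opening: 0.42
0.4185493678265684 [ 0.99587472 -0.13443963  0.09714665] [ 469.05370716 -275.25867097    6.38640217]
```

View pics/w3.png

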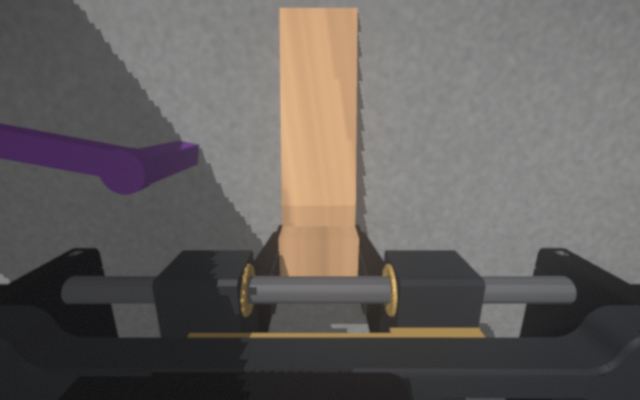

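```bash
python3 - <<'E'
from h import *
d=load('w3')
print(px(d,281,9,3),px(d,357.5,9.5,3))
E
python3 -m inch '[0,-0.01,0,0,0,0,1, -0.02,-0.004,0,0,0,0,1, -0.05,0,0.0044,0,0.8,0,1, -0.05,0,0.0044,0,0.8,0,1, -0.05,0,0.0044,0,0.8,0,1, 0,0,0,0,0,0,1, 0,0,0,0,0,0,1]'
python3 - <<'E'
from h import *
d=snap('wrist','w4');s=env.state();print(s)
E
```

```text
[ 452.36093856 -146.19242613    3.        ] [ 491.82917526 -146.90306453    3.        ]
t: 5.15
eef_pos: [486.8, -105.3, 21.1]
tcp_rot: [-1.57, -0.0, -1.622]
ft_force: [0.1, 0.2, -1.3]
opening: 0.422
{'t': 5.2, 'joints': array([-3.47675724e-01,  6.15256704e-01,  2.03736626e+00,  3.07419368e-05,
        4.88155943e-01, -2.94559906e-01]), 'qvel': array([-0.03310097,  0.00605721, -0.00258251, -0.00165035, -0.00070679,
       -0.00059672]), 'tau': array([  1.93992622, -55.79024434, -11.3807407 ,   0.08273385,
         0.10581949,   0.06036668]), 'eef_pos': array([ 486.81005882, -106.32029471,   20.94713663]), 'tcp_rot': array([-1.57001344e+00, -2.22427157e-04, -1.62393938e+00]), 'ft_force': array([-0.00205198,  0.15782738, -1.46915329]), 'moment': array([-0.10895022,  0.09638875, -0.02339044]), 'opening': 0.4218491666926573}
```

View pics/w4.png

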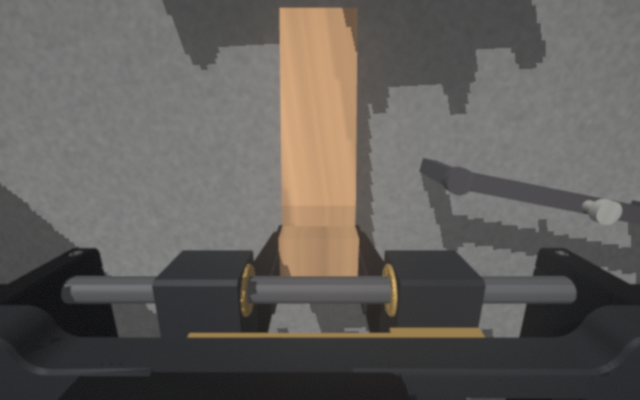

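```bash
python3 - <<'E'
from h import *
d=load('w4')
a,b=px(d,280,8.5,17),px(d,357,9.5,17);print(a,b,(a+b)/2)
a,b=px(d,281,215,38),px(d,357,215,38);print(a,b,(a+b)/2)
s=env.state();print(s['eef_pos'])
E
```

```text
[474.61474529  24.82437988  17.        ] [514.40384901  22.33406596  17.        ] [494.50929715  23.57922292  17.        ]
[468.55705771 -80.64356328  38.        ] [510.06115363 -82.81020988  38.        ] [489.30910567 -81.72688658  38.        ]
[ 486.81005882 -106.32029471   20.94713663]
```

```bash
python3 -m inch '[0,0.006,-0.0026,0,0.2,0,1, 0,0.006,0,0,0,0,1, 0,0.002,0,0,0,0,1, 0,0,0,0,0,0,1, 0,0,0,0,0,0,1]'
python3 - <<'E'
from h import *
for i in range(2):
    d=snap('scene','sc5');s=env.state();print(s['eef_pos'],s['ft_force'],s['moment'])
crop('sc5',250,140,400,260,'sc5c',5)
E
```

```text
t: 5.7
eef_pos: [483.4, -107.0, 6.4]
tcp_rot: [-1.571, 0.0, -1.63]
ft_force: [-3.1, -2.6, 5.2]
opening: 0.422
[ 483.40057874 -106.9673916     6.36822564] [-1.36428957 -2.9211643   4.83404232] [-0.49007313  0.5950147   0.11049551]
[ 483.4590969  -106.92804685    6.37951885] [-2.70420952 -2.58213706  4.50887856] [-0.34859787  0.4994554   0.03828914]
```

View pics/sc5c.png

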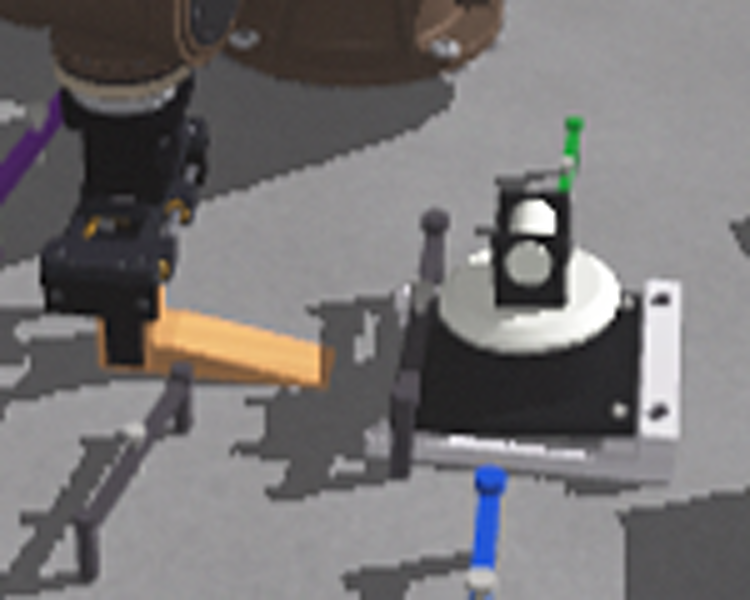

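```bash
python3 -m inch '[-0.005,-0.0004,0,0,0,0,1, -0.01,0,0,0,0,0,1, -0.01,0,0,0,0,0,1, -0.01,0,0,0,0,0,1, -0.005,0,0,0,0,0,1, 0,0,0,0,0,0,1, 0,0,0,0,0,0,1]'
python3 - <<'E'
from h import *
d=snap('wrist','w6');s=env.state();print(s['eef_pos'],s['ft_force'],s['moment'])
E
```

```text
t: 6.5
eef_pos: [486.2, -66.0, 6.9]
tcp_rot: [-1.571, 0.0, -1.628]
ft_force: [-0.6, 0.1, -1.6]
opening: 0.419
[486.24821988 -66.23821535   6.89256827] [-0.69054917  0.09793384 -1.31934865] [-0.07953086  0.02041102  0.01519641]
```

View pics/w6.png

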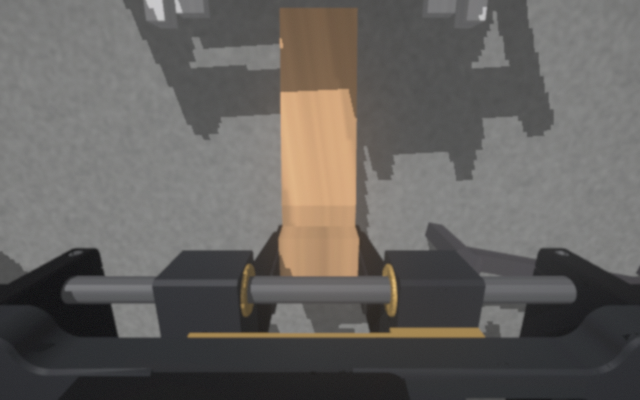

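```bash
cat > f.py <<'E'
from h import *
import sys
F=[];M=[];P=[]
for i in range(int(sys.argv[1])):
    env.read_camera('side'); s=env.state(); F.append(s['ft_force']);P.append(s['eef_pos']);M.append(s['moment'])
u=np.array([.054,.9985,0])
F=np.array(F);print('t',s['t'],'F',F.mean(0).round(2),'push',(-F@u).mean().round(2),'+-',(F@u).std().round(2),'pos',np.mean(P,0).round(2),'along',((np.mean(P,0)-[494,68,0])@u).round(2),'M',np.mean(M,0).round(2))
E
python3 -m inch '[-0.005,0.0003,0,0,0,0,1, -0.008,0,0,0,0,0,1, -0.007,0,0,0,0,0,1, 0,0,0,0,0,0,1, 0,0,0,0,0,0,1]'; python3 f.py 4
```

```text
t: 7.05
eef_pos: [487.4, -45.9, 6.6]
tcp_rot: [-1.571, 0.0, -1.628]
ft_force: [0.6, -0.7, -1.4]
opening: 0.418
t 7.25 F [-0.1  -0.37 -1.33] push 0.37 +- 0.6 pos [487.35 -46.28   6.59] along -114.47 M [-0.1   0.07  0.02]
```

```bash
python3 -m inch '[-0.002,0.0002,0,0,0,0,1, -0.002,0,0,0,0,0,1, -0.002,0,0,0,0,0,1, 0,0,0,0,0,0,1, 0,0,0,0,0,0,1]'; python3 f.py 4
```

```text
t: 7.75
eef_pos: [487.7, -40.1, 6.4]
tcp_rot: [-1.571, 0.0, -1.628]
ft_force: [1.0, -0.1, -0.0]
opening: 0.415
t 7.95 F [-0.29  0.85 -0.15] push -0.83 +- 0.55 pos [487.65 -40.2    6.39] along -108.38 M [0.05 0.08 0.01]
```

```bash
python3 -m inch '[-0.002,0,0,0,0,0,1, -0.002,0,0,0,0,0,1, -0.002,0,0,0,0,0,1, 0,0,0,0,0,0,1, 0,0,0,0,0,0,1]'; python3 f.py 4
python3 -m inch '[-0.002,0,0,0,0,0,1, -0.002,0,0,0,0,0,1, -0.002,0,0,0,0,0,1, 0,0,0,0,0,0,1, 0,0,0,0,0,0,1]'; python3 f.py 4
```

```text
t: 8.45
eef_pos: [488.2, -34.3, 6.4]
tcp_rot: [-1.57, -0.0, -1.629]
ft_force: [0.6, -2.5, -0.6]
opening: 0.415
t 8.65 F [ 0.38 -2.65 -0.59] push 2.63 +- 0.51 pos [488.16 -34.27   6.41] along -102.43 M [-0.5  -0.04 -0.05]
t: 9.15
eef_pos: [488.4, -28.3, 6.4]
tcp_rot: [-1.571, 0.0, -1.629]
ft_force: [1.3, -2.3, -0.1]
opening: 0.418
t 9.35 F [ 0.52 -3.29 -0.17] push 3.26 +- 0.21 pos [488.4  -28.28   6.4 ] along -96.43 M [-0.61  0.02 -0.02]
```

```bash
python3 -m inch '[-0.003,0,0,0,0,0,1, -0.003,0,0,0,0,0,1, -0.003,0,0,0,0,0,1, 0,0,0,0,0,0,1, 0,0,0,0,0,0,1]'; python3 f.py 4
python3 -m inch '[-0.003,0,0,0,0,0,1, -0.003,0,0,0,0,0,1, -0.003,0,0,0,0,0,1, 0,0,0,0,0,0,1, 0,0,0,0,0,0,1]'; python3 f.py 4
python3 - <<'E'
from h import *
snap('scene','sc7');crop('sc7',300,150,400,250,'sc7c',6)
snap('wrist','w7')
E
```

```text
t: 9.85
eef_pos: [488.8, -19.1, 6.4]
tcp_rot: [-1.571, 0.0, -1.629]
ft_force: [1.3, 0.0, -0.4]
opening: 0.418
t 10.05 F [0.6  0.72 0.59] push -0.75 +- 0.49 pos [488.83 -19.09   6.39] along -87.24 M [ 0.1  -0.04 -0.02]
t: 10.55
eef_pos: [489.4, -10.2, 6.4]
tcp_rot: [-1.571, 0.0, -1.629]
ft_force: [0.6, -0.8, 0.2]
opening: 0.415
t 10.75 F [ 0.53 -0.23 -0.06] push 0.21 +- 0.39 pos [489.4  -10.25   6.39] along -78.38 M [-0.14  0.01 -0.01]
```

View pics/sc7c.png

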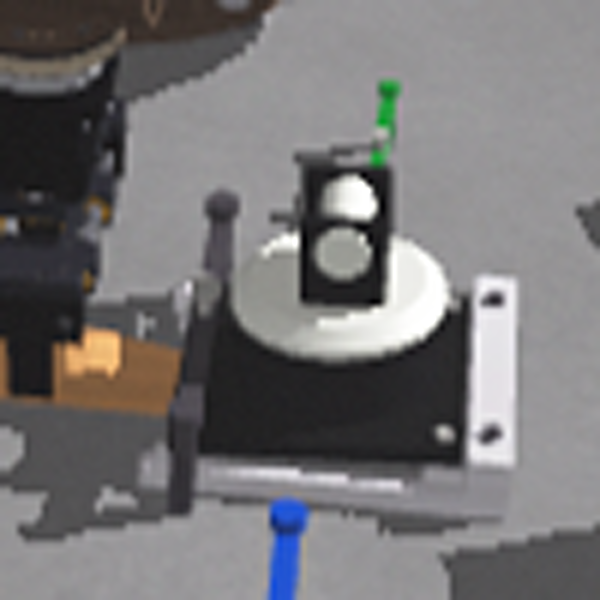

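View pics/w7.png

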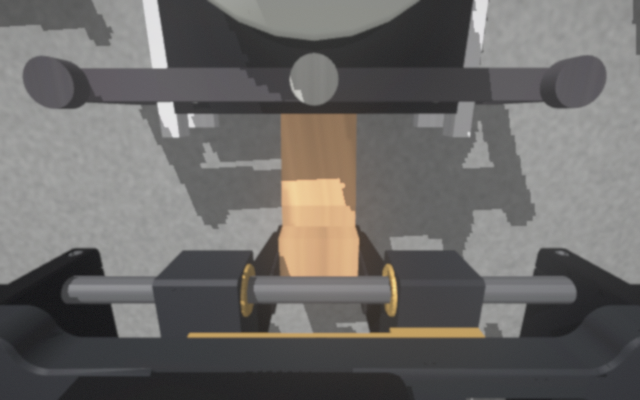

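```bash
for i in 1; do python3 -m inch '[-0.001,0,0,0,0,0,1, -0.001,0,0,0,0,0,1]'; python3 -m inch '[-0.001,0,0,0,0,0,1]';python3 -m inch '[-0.001,0,0,0,0,0,1]';python3 -m inch '[-0.001,0,0,0,0,0,1]';python3 -m inch '[-0.001,0,0,0,0,0,1]'; done | grep -v -e rot -e opening; python3 f.py 4
```

```text
t: 11.05
eef_pos: [489.5, -8.7, 6.4]
ft_force: [0.7, -6.8, 1.0]
t: 11.15
eef_pos: [489.5, -7.7, 6.4]
ft_force: [0.5, -7.1, -0.0]
t: 11.25
eef_pos: [489.6, -6.7, 6.4]
ft_force: [-0.2, -6.2, 0.4]
t: 11.35
eef_pos: [489.7, -5.7, 6.4]
ft_force: [0.3, -7.6, -0.3]
t: 11.45
eef_pos: [489.7, -4.7, 6.4]
ft_force: [-0.4, -6.5, -0.1]
t 11.65 F [ 0.09 -5.43 -0.14] push 5.42 +- 0.48 pos [489.7   -4.56   6.38] along -72.68 M [-0.84  0.1   0.02]
```

```bash
for i in 1; do python3 -m inch '[-0.001,0,0,0,0,0,1, -0.001,0,0,0,0,0,1]'; python3 -m inch '[-0.001,0,0,0,0,0,1]';python3 -m inch '[-0.001,0,0,0,0,0,1]';python3 -m inch '[-0.001,0,0,0,0,0,1]';python3 -m inch '[-0.001,0,0,0,0,0,1]'; done | grep -v -e rot -e opening
```

```text
t: 11.85
eef_pos: [489.8, -2.6, 6.4]
ft_force: [-0.7, -6.1, 0.5]
t: 11.95
eef_pos: [489.9, -1.6, 6.4]
ft_force: [0.1, -5.4, -0.2]
t: 12.05
eef_pos: [490.0, -0.7, 6.4]
ft_force: [-0.0, -7.0, -0.1]
t: 12.15
eef_pos: [490.0, 0.3, 6.4]
ft_force: [-0.4, -6.1, 0.0]
t: 12.25
eef_pos: [490.0, 1.4, 6.4]
ft_force: [-0.1, -7.2, -0.2]
```

```bash
python3 - <<'E'
from h import *
snap('side','s8');crop('s8',280,180,400,300,'s8c',6)
d=snap('wrist','w8');crop('w8',200,20,440,200,'w8c',3.3)
E
```

```text
(no output)
```

View pics/w8c.png

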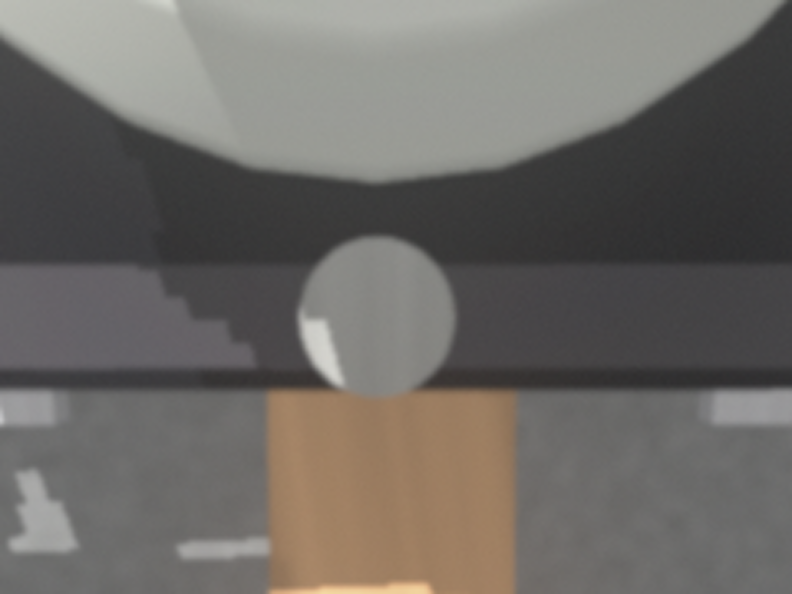

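View pics/s8c.png

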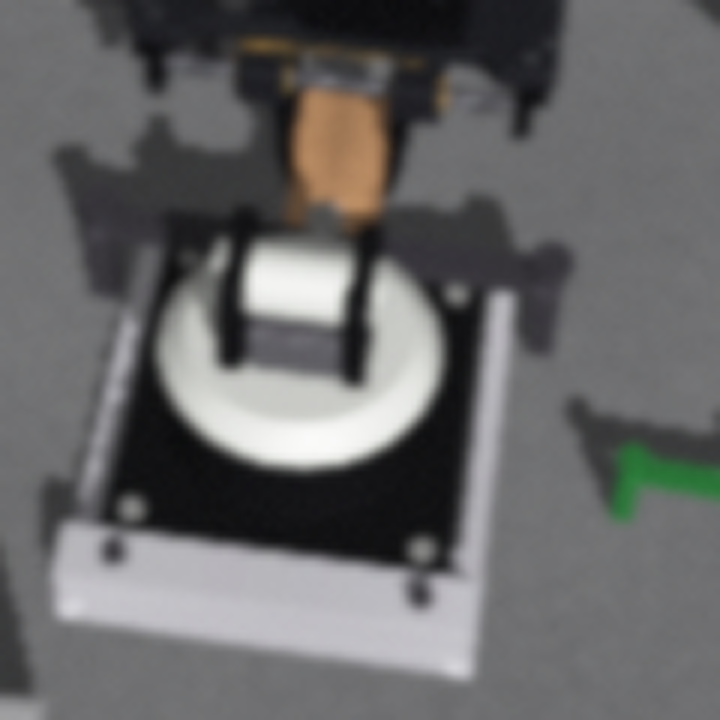

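Wedge runs central under the plate, clear of the gauge (pin cap at about (314,115) in the wrist view). Baseline push while moving is about 6.5 N; carrying on.

```bash
for i in 1; do python3 -m inch '[-0.001,0,0,0,0,0,1, -0.001,0,0,0,0,0,1]'; python3 -m inch '[-0.001,0,0,0,0,0,1]';python3 -m inch '[-0.001,0,0,0,0,0,1]';python3 -m inch '[-0.001,0,0,0,0,0,1]';python3 -m inch '[-0.001,0,0,0,0,0,1]'; done | grep -v -e rot -e opening
```

```text
t: 12.55
eef_pos: [490.2, 3.4, 6.4]
ft_force: [-0.6, -7.1, 0.3]
t: 12.65
eef_pos: [490.2, 4.4, 6.4]
ft_force: [-0.6, -6.1, 0.6]
t: 12.75
eef_pos: [490.3, 5.4, 6.4]
ft_force: [0.2, -5.7, -0.5]
t: 12.85
eef_pos: [490.3, 6.4, 6.4]
ft_force: [0.4, -6.0, -0.7]
t: 12.95
eef_pos: [490.4, 7.4, 6.4]
ft_force: [-0.4, -6.7, 0.5]
```

```bash
cat > ok.py <<'E'
# prints the report line; exit 1 if the push exceeds 9.3 N
import sys,re
s=sys.stdin.read(); f=re.search(r'ft_force: \[(.*?)\]',s).group(1).split(','); p=re.search(r'eef_pos: \[(.*?)\]',s).group(1)
print(p,'|',f); sys.exit(-float(f[1])>9.3)
E
python3 -m inch '[-0.0005,0,0,0,0,0,1, -0.0005,0,0,0,0,0,1]'|python3 ok.py && 
python3 -m inch '[-0.0005,0,0,0,0,0,1]'|python3 ok.py && 
python3 -m inch '[-0.0005,0,0,0,0,0,1]'|python3 ok.py && 
python3 -m inch '[-0.0005,0,0,0,0,0,1]'|python3 ok.py && 
python3 -m inch '[-0.0005,0,0,0,0,0,1]'|python3 ok.py && 
python3 -m inch '[-0.0005,0,0,0,0,0,1]'|python3 ok.py && 
python3 -m inch '[-0.0005,0,0,0,0,0,1]'|python3 ok.py && 
python3 -m inch '[-0.0005,0,0,0,0,0,1]'|python3 ok.py && 
python3 -m inch '[-0.0005,0,0,0,0,0,1]'|python3 ok.py
```

```text
490.4, 8.3, 6.4 | ['-1.0', ' -6.9', ' -0.2']
490.4, 8.8, 6.4 | ['-0.3', ' -6.3', ' 0.2']
490.5, 9.3, 6.4 | ['0.3', ' -6.2', ' 0.1']
490.5, 9.8, 6.4 | ['-0.9', ' -6.7', ' 0.5']
490.5, 10.3, 6.4 | ['0.2', ' -7.1', ' 1.3']
490.5, 10.8, 6.4 | ['-0.1', ' -6.8', ' -0.9']
490.6, 11.3, 6.4 | ['-1.2', ' -5.6', ' 0.7']
490.6, 11.8, 6.4 | ['-0.4', ' -7.1', ' 0.7']
490.6, 12.4, 6.4 | ['-0.3', ' -5.6', ' 0.2']
```

```bash

python3 -m inch '[-0.0005,0,0,0,0,0,1]'|python3 ok.py && 
python3 -m inch '[-0.0005,0,0,0,0,0,1]'|python3 ok.py && 
python3 -m inch '[-0.0005,0,0,0,0,0,1]'|python3 ok.py && 
python3 -m inch '[-0.0005,0,0,0,0,0,1]'|python3 ok.py && 
python3 -m inch '[-0.0005,0,0,0,0,0,1]'|python3 ok.py && 
python3 -m inch '[-0.0005,0,0,0,0,0,1]'|python3 ok.py && 
python3 -m inch '[-0.0005,0,0,0,0,0,1]'|python3 ok.py && 
python3 -m inch '[-0.0005,0,0,0,0,0,1]'|python3 ok.py && 
python3 -m inch '[-0.0005,0,0,0,0,0,1]'|python3 ok.py && 
python3 -m inch '[-0.0005,0,0,0,0,0,1]'|python3 ok.py && 
python3 -m inch '[-0.0005,0,0,0,0,0,1]'|python3 ok.py && 
python3 -m inch '[-0.0005,0,0,0,0,0,1]'|python3 ok.py
```

```text
490.7, 12.8, 6.4 | ['-0.3', ' -6.5', ' 1.7']
490.7, 13.3, 6.4 | ['-0.5', ' -6.9', ' 0.6']
490.7, 13.8, 6.4 | ['0.6', ' -7.5', ' 0.2']
490.7, 14.3, 6.4 | ['-0.6', ' -6.5', ' 0.3']
490.7, 14.9, 6.4 | ['-0.1', ' -6.5', ' 1.0']
490.8, 15.3, 6.4 | ['0.5', ' -6.7', ' 0.8']
490.8, 15.8, 6.4 | ['0.0', ' -6.4', ' -0.2']
490.8, 16.3, 6.4 | ['0.2', ' -6.4', ' 0.9']
490.9, 16.8, 6.4 | ['-0.4', ' -7.5', ' 0.1']
490.9, 17.3, 6.4 | ['-0.0', ' -6.9', ' 0.8']
490.9, 17.8, 6.4 | ['0.7', ' -6.5', ' 0.2']
490.9, 18.3, 6.4 | ['-0.8', ' -5.9', ' 0.2']
```

```bash

python3 -m inch '[-0.0005,0,0,0,0,0,1]'|python3 ok.py && 
python3 -m inch '[-0.0005,0,0,0,0,0,1]'|python3 ok.py && 
python3 -m inch '[-0.0005,0,0,0,0,0,1]'|python3 ok.py && 
python3 -m inch '[-0.0005,0,0,0,0,0,1]'|python3 ok.py && 
python3 -m inch '[-0.0005,0,0,0,0,0,1]'|python3 ok.py && 
python3 -m inch '[-0.0005,0,0,0,0,0,1]'|python3 ok.py && 
python3 -m inch '[-0.0005,0,0,0,0,0,1]'|python3 ok.py && 
python3 -m inch '[-0.0005,0,0,0,0,0,1]'|python3 ok.py && 
python3 -m inch '[-0.0005,0,0,0,0,0,1]'|python3 ok.py && 
python3 -m inch '[-0.0005,0,0,0,0,0,1]'|python3 ok.py && 
python3 -m inch '[-0.0005,0,0,0,0,0,1]'|python3 ok.py && 
python3 -m inch '[-0.0005,0,0,0,0,0,1]'|python3 ok.py
```

```text
491.0, 18.8, 6.4 | ['0.1', ' -6.8', ' 0.5']
491.0, 19.3, 6.4 | ['-0.3', ' -5.7', ' 1.2']
491.0, 19.8, 6.4 | ['-0.1', ' -7.4', ' -0.1']
491.1, 20.3, 6.4 | ['0.5', ' -6.6', ' -0.0']
491.1, 20.8, 6.4 | ['-0.5', ' -6.8', ' 0.1']
491.1, 21.3, 6.4 | ['-0.3', ' -8.0', ' 0.1']
491.2, 21.7, 6.4 | ['-0.5', ' -10.1', ' -0.1']
```

```bash
python3 -m inch '[-0.0004,0,0,0,0,0,1]'
```

```text
t: 15.95
eef_pos: [491.2, 22.0, 6.4]
tcp_rot: [-1.571, -0.0, -1.628]
ft_force: [0.1, -11.6, 1.1]
opening: 0.42
```

```bash
python3 -m inch '[-0.0004,0,0,0,0,0,1]'; python3 f.py 4
```

```text
t: 16.05
eef_pos: [491.2, 22.2, 6.4]
tcp_rot: [-1.571, -0.001, -1.628]
ft_force: [-0.9, -13.8, 0.9]
opening: 0.419
t 16.25 F [ -0.21 -11.6    0.05] push 11.59 +- 0.6 pos [491.2   22.21   6.38] along -45.87 M [-1.82  0.29  0.05]
```

```bash
python3 -m inch '[0,0,0,0,0,0,-1, 0,0,0,0,0,0,-1, 0,0,0,0,0,0,-1, 0,0,0,0,0,0,-1, 0,0,0,0,0,0,-1, 0,0,0,0,0,0,-1]'; python3 f.py 2
python3 - <<'E'
from h import *
snap('wrist','w9')
E
```

```text
t: 16.85
eef_pos: [491.3, 23.0, 6.4]
tcp_rot: [-1.571, 0.0, -1.628]
ft_force: [0.5, -0.3, -0.1]
opening: 0.865
t 16.95 F [ 0.16  0.24 -0.06] push -0.24 +- 0.3 pos [491.3   23.01   6.39] along -45.06 M [-0.06  0.06 -0.03]
```

View pics/w9.png

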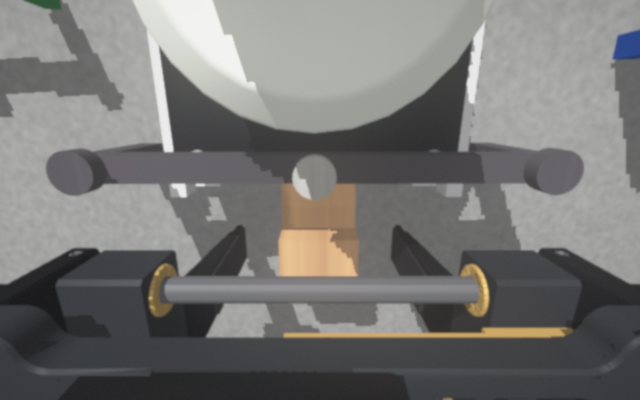

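```bash
python3 -m inch '[0,0,0,0,0,0,-1, 0,-0.01,0,0,0,0,-1, 0,-0.03,0,0,0,0,-1, 0,-0.05,0,0,0,0,-1, 0,-0.05,0,0,0,0,-1, 0.04,-0.02,0,0,0,0,-1, 0.04,0,0,0,0,0,-1, 0.04,0,0,0,0,0,-1, 0,0,0,0,0,0,-1, 0,0,0,0,0,0,-1]'
python3 - <<'E'
from h import *
d=snap('wrist','w10');print(env.state()['ft_force'],env.state()['eef_pos'])
s=snap('scene','sc10');crop('sc10',280,140,400,250,'sc10c',6)
E
```

```text
t: 18.0
eef_pos: [484.1, -97.4, 166.9]
tcp_rot: [-1.571, 0.0, -1.631]
ft_force: [-0.0, -0.2, 0.6]
opening: 1.003
[-1.11883328  0.13061664 -0.25947314] [484.12841096 -96.57999505 166.72728481]
```

View pics/w10.png

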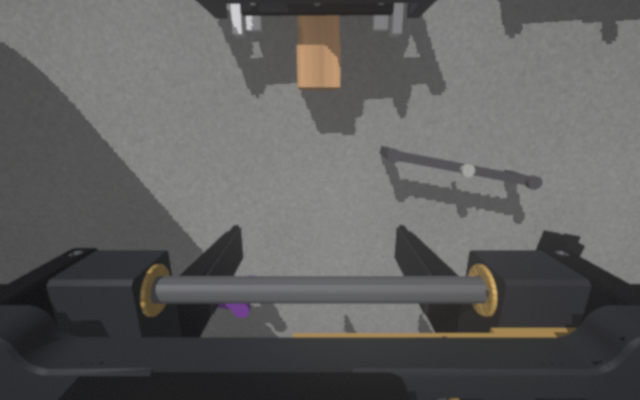

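View pics/sc10c.png

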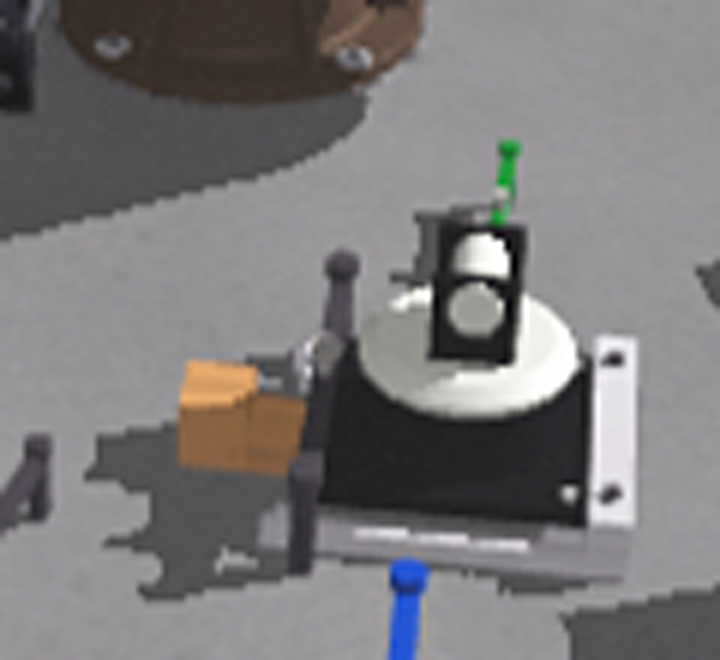

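```bash
python3 - <<'E'
from h import *
d=load('w10')
a,b=px(d,297,87.5,40),px(d,340,87.5,40);u=np.array([.054,.9985,0]);print(a,b,((a+b)/2-[494,68,0])@u)
z=np.array([[px(d,x,y)[2] for x in range(301,338,6)] for y in (50,60,70,80,84)]);print(z.round(1))
E
```

```text
[471.11221602   4.06361226  40.        ] [511.52685065   1.64195268  40.        ] -65.19424189926785
[[39.6 40.6 41.  39.  40.4 41.1 40.3]
 [41.5 40.1 40.7 39.3 40.4 39.8 38.6]
 [40.4 40.2 41.8 40.3 40.1 40.8 40.7]
 [41.9 42.4 41.  40.4 41.2 39.3 41.3]
 [41.2 41.4 41.7 39.8 41.7 42.3 41.3]]
```

```bash
python3 -c "
from cell import env
print(env.job_done(), env.state()['t'])"
```

```text
the job is handed in; nothing more can be done
the job is handed in; nothing more can be done
```

I gripped the wedge by its block, carried it to the jig and slid it in under the middle of the base's low edge until the edge met the gauge pin. I then let go, backed the arm clear and handed the job in at about 18 s.

- **Pin load:** the moving push was about 6.6 N before contact and rose to 13.8 N, which by the stated ratio is about 6 N on the pin. I did not see the pin's contact directly; this rests on the wrist force readings alone.
- **During release:** the arm crept about 0.8 mm forward as the jaws opened. I took no picture just before opening. Afterwards the wedge measured within the camera error of where it was last pushed, so I don't think it moved.
- **After release:** the wedge lies flat, with its block top about 40 mm up, and is within about 1 mm of the jig's centre line. The measured tool force was about 1 N or less, consistent with the robot touching nothing.
- **Other things:** I saw no contact with the base, the gauge or the bystanders, and nothing looked disturbed in the last pictures I viewed.

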